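# Run the reading lens to its marked stop

## Robot

A 6-joint arm with a two-finger parallel gripper is mounted at the origin on the work surface. World frame = base frame: x ahead of the robot, y to its left, z up, the work surface at z = 0. Lengths are in mm, angles in degrees, forces in N, time in s.
With the tool pointing down it reaches from about 350 to 850 mm from the base axis. Payload 8.1 kg.
Tool frame: the origin (TCP) lies between the finger pads; the fingertips stand ahead of it and the grasp point (between the pads) lies 2 mm behind it (nose_length is the z of the fingertips in the tool frame, in mm); z points along the fingers, y is the direction in which the jaws open and shut (so a half turn about z gives the same grasp; the last joint's range is limited). The gripper opens to 85 mm and grips with 20 to 120 N. Pads are 22 mm wide; open, the fingers measure 114 mm over their backs; the gripper's body (76 mm by 85 mm) begins 54 mm behind the grasp point. The pads swing forward as they close: fully open they stand 13 mm farther back than shut.
Start: joints at [-72.674, 7.471, 85.268, -0, 87.261, -4.893], TCP at [226.912, -555.443, 248.292] pointing down, gripper open.
Joint ranges: [-169.43, 169.43], [-51.17, 129.36], [1.28, 143.12], [-76.62, 256.62], [0, 156.53], [-152.29, 152.29]. Speed limits (degrees/s): [136.94, 136.94, 159.86, 180, 180, 180].

## Interface

Orientations are given as [roll, pitch, yaw] about the fixed x, y, z axes, in that order (R = Rz(yaw) Ry(pitch) Rx(roll)).
In Python, from bench import * gives the robot as it stands.
- The arm moves only by the tool jog_arm, never from a script. Its argument "plan" is a list of rows, each a list of 3 entries, a list of its own where there are three numbers: the turn, a rotation vector about the tool's x, y, z in degrees, then the shift along the tool's x, y, z in m, then the gripper's target within -1 to 1 (fully open at 1, half-way at 0, shut at -1). A call has 1 to 12 rows; each row is the pose to reach, as a shift and turn from the pose commanded when the call began, along the tool's axes at that moment; what a row does not reach only later rows make up. A row lasts 1/8 s, in which the tool goes at most 62.5 mm and 10.7 degrees, less where a joint would pass 70% of its speed; a pose out of reach is approached as far as the arm can. A call with a gripper value outside its range is refused whole. The fingers move at their own pace and stop on an object; "force" is the grip in N (left out, the last holds). Time passes only in rows, so rows that repeat a pose let the fingers close. It gives the time, the measured TCP pose, the force and the opening at its end, in the units of the state.
- sense(): the state, without advancing time (a new reading comes with each control period).
- snapshot(name): name is "side" or "top"; returns (picture, depth): 480x640x3 uint8, blue, green, red; 480x640 float32, mm along the optical axis (not along the pixel's ray), 0 where there is no reading.
- camera_info(name): a dict with "fov_y" (degrees; the focal length in pixels is half the picture's height over the tangent of half this angle, whatever the lens; pixels are square), "cx", "cy" (the principal point, pixels), "origin" and "orientation" of the camera in the world. Camera axes: x right, y down, z forward; pixel columns grow to the right and rows downward; lengths in mm; the calibration is good to about 2 mm. A picture is of the moment at which its call begins. camera_info takes no time and is no camera call.
- hand_in(): hands the job in, once; it reports no verdict.
The state is a dict: "time": time; "joint_pos": joint angles; "qd": joint speeds; "joint_efforts": joint torques, N m; "tool_pos": TCP position; "tcp_rot": TCP orientation; "ft_force": force on the tool from outside, world axes, zero at the start; "wrist_torque": the same for the moment, N m; "finger_gap": finger opening in mm.
Only numpy, scipy, OpenCV 4.12 (cv2) and the standard library are available. Lean on these libraries where they do the work, as an engineer would, in place of code of your own. Each camera call takes 0.05 s, during which the arm holds its last target.

## Task

Bring the reading lens to its set place on the rail: with closed fingertips press down the rubber thumb pad in the middle of the carriage to free its brake and, keeping it pressed, push the carriage along until it bears on the marked stop, the one with the cone and the flat tongue. Then let the pad come up and move clear. Do not drag the carriage against its brake, do not touch the lens, and leave the loose weights and tools where they are.

Things in the scene. Friction and masses are not known exactly. Their poses are not given: they have to be found in the camera images.
- rail: Lens rail, fixed to the table: a green plinth 90 mm wide, 460 mm long and 12 mm high with two steel rods along it (rod tops 32 mm up). Origin at the centre of the plinth's underside; its y axis runs along the rail, z up, its x axis points away from the robot side (to the side where the gauges stand). End blocks 46 mm high lie at y = +-218 mm.
- carriage: Aluminium carriage, 60 mm wide (rail x), 78 mm long (rail y); moves only along it. Origin mid-underside, 21 mm above the table; axes as the rail's. At each end of its length an upright ridge 13 mm thick crosses its width, tops 56 mm above the table, 52 mm apart inside; the thumb pad lies between. Slides with about 1 N once freed; with the pad up a friction brake holds it against about 30 N.
- carriage_mid (a point): Centre of the top face of the carriage's thumb pad when the pad is up, 46 mm above the table, midway between the ridges. It travels with the carriage but does not sink with the pad.
- pad (a joint): Depth in m by which the black rubber thumb pad (44 x 44 mm, mid-carriage) is pressed: about 0 = up, brake on; 0.005 = right down. Sprung: begins to sink at about 6 N straight down, right down at 8.5 N. From about 1 mm down the brake is off; let go, it rises by itself and the brake holds again. The carriage deck around it lies 8 mm below the raised pad's top.
- stop_marked_mid (a point): Marked stop, at either end of the rail: a fixed steel bar across it, 60 mm (rail x) by 18 mm (rail y), top 48 mm above the table. On it stands a steel cone 22 mm wide, 28 mm high; a flat tongue 30 mm wide juts 44 mm from its robot side, tops level. Point: over the rail's centre line, mid-bar, 46 mm up. With the carriage bearing on it, this point and carriage_mid are 48 mm apart.
- stop_plain_mid (a point): Plain stop at the other end: the same steel bar with neither cone nor tongue; point as on the marked stop.
- lens: Reading lens carried on the carriage's far (rail +x) side: a glass disc in a black ring 48 mm in diameter, upright across the rail's x axis, 56 mm from the rail's centre line, top 87 mm above the table, on a 12 mm wide bracket. Origin on the rail's centre line, 21 mm above the table.
- weight_small: Loose steel disc weight 48 mm in diameter, 36 mm high with its knob, in front of the rail (robot side). Origin under its centre.
- weight_large: Loose steel disc weight 68 mm in diameter, 38 mm high with its knob, in front of the rail (robot side). Origin under its centre.
- adapter: Loose brass adapter, 28 mm in diameter, 34 mm high, standing behind the rail between the gauges. Origin under its centre.
- wrench: Loose wrench lying to the right of the rail. Origin under its middle.
- screwdriver: Loose screwdriver with a black handle lying to the left of the rail. Origin under its middle.
- oil: Loose amber bottle, 52 mm in diameter, 120 mm high, to the right near the robot. Origin under its centre.
- cup: Loose white cup, 70 mm in diameter, 60 mm high, to the left near the robot. Origin under its centre.
- gauge_a: Fixed gauge with a black case about 92 mm wide, tilted back on a green round foot, about 110 mm high, behind the rail on its +y half. Origin under the foot's centre.
- gauge_b: The same kind of gauge behind the rail's -y half.

How it is judged (in metres and radians):
On the way, in this order (a step that is already met when the one before it is completed fails the run):
1. the thumb pad is pressed down with the carriage still where it stood (within 10 mm) (value of joint pad above 0.0015 m and distance of carriage_mid from where it was at the start of the episode below 0.01 m), for 0.05 s.
2. the carriage reaches the marked stop with the pad still pressed (horizontal distance between carriage_mid and stop_marked_mid below 0.051 m and value of joint pad above 0.001 m), for 0.05 s.
At the end, for the whole second after the job is handed in: The carriage stands against the marked stop (gap under 3 mm), at rest, the thumb pad is up again (under 1 mm down) so that the brake holds, and every loose thing is within 20 mm of where it was (horizontal distance between carriage_mid and stop_marked_mid below 0.051 m and value of joint pad below 0.001 m and linear speed of carriage below 0.005 m/s and distance of each of weight_small, weight_large, adapter, wrench, screwdriver, oil, cup from where it was at the start of the episode below 0.02 m); the robot touches nothing.
It fails at once if the carriage is dragged against its brake (pushed along with over 15 N while the pad is up, and over 4 mm) (contact force between any of the fingers, the arm and carriage above 15 N and linear speed of carriage above 0.01 m/s and distance of carriage_mid from where it was at the start of the episode above 0.004 m and value of joint pad below 0.0003 m and horizontal distance between carriage_mid and stop_marked_mid above 0.053 m and horizontal distance between carriage_mid and stop_plain_mid above 0.053 m).
It fails at once if the robot touches the lens (over 1 N) (contact force between any of the fingers, the arm and lens above 1 N).
It fails at once if a loose thing is lifted, carried or pushed away (over 20 mm) (distance of any of weight_small, weight_large, adapter, wrench, screwdriver, oil, cup from where it was at the start of the episode above 0.02 m).
It also fails if it takes over 35 s, if anything falls off the work surface, if the arm or the gripper's body presses on something with over 40 N, if the wrist force passes 120 N, or if a joint passes its speed limit or range.

## Working session

There is one attempt and no reset: what is moved stays moved. The work goes in short steps, Python scripts to look and compute and a tool call to move; the robot and the scene stay as the last step left them, time stands still between calls to the robot, and variables do not carry over. Pictures are saved under pics/ and viewed, and the job is handed in when it is done.

Besides the shell and the picture viewer there is one more tool, called as name(argument=value, ...), one argument or row to a line, values as JSON. jog_arm: Moves the arm, as the interface text tells. Its arguments: {"type":"object","properties":{"plan":{"type":"array","items":{"type":"array"}},"force":{"type":"number"}},"required":["plan"]}

```bash
mkdir -p pics; ls; python3 - <<'E'
from bench import *
import cv2,numpy as np
print(sense())
for n in("side","top"):
    print(n,camera_info(n))
    p,d=snapshot(n); cv2.imwrite(f"pics/{n}0.png",p); np.savez(f"{n}0.npz",p=p,d=d)
print(nose_length if 'nose_length' in globals() else None)
E
```

```text
pics
{'time': 0.0, 'joint_pos': array([-7.26742199e+01,  7.51666789e+00,  8.53306390e+01, -1.56177863e-03,
        8.72606282e+01, -4.89398271e+00]), 'qd': array([ 0.01642074,  0.05904474, -0.04535128,  0.04924683,  0.04791041,
       -0.04437875]), 'joint_efforts': array([-2.80376953e-04, -5.69406366e+01, -5.00549912e+01, -3.59884216e-04,
        1.48001901e-02, -3.01857074e-05]), 'tool_pos': array([ 226.74208206, -554.93988614,  247.21510381]), 'tcp_rot': array([-1.79892325e+02, -7.65402324e-03,  2.22198318e+01]), 'ft_force': array([ 0.18869604, -0.91644776,  0.25863973]), 'wrist_torque': array([-0.01262614, -0.02859055, -0.0434824 ]), 'finger_gap': 85.07894750877688}
side {'fov_y': 53.827536835248885, 'cx': 318.4566318907763, 'cy': 242.92019375441959, 'origin': array([408.48644318, 886.69581304, 889.70147779]), 'orientation': array([-133.53194461,    0.52932235, -173.32777253])}
top {'fov_y': 50.08009468469799, 'cx': 321.1942266360775, 'cy': 228.230531699709, 'origin': array([ 337.4842477 ,   20.71713239, 1490.51909571]), 'orientation': array([-171.26530607,   -1.01163869,  -90.89149418])}
17.0
```

View pics/top0.png

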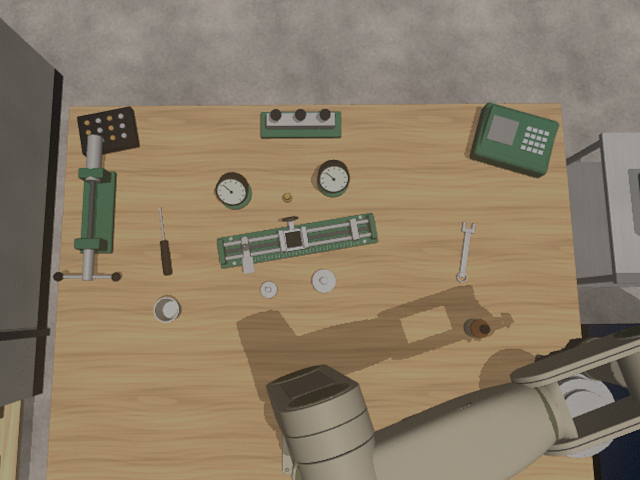

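View pics/side0.png

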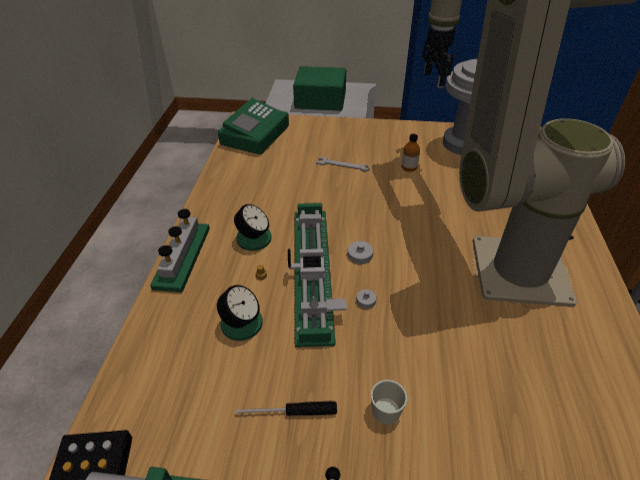

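The marked stop is at the left of the top view, around (247,252), with its tongue toward the robot. The carriage pad is at about (293,239), with the lens above it at (290,218). The plain stop is at about (355,229). Next I'll zoom in and measure these.

```bash
cat > h.py <<'E'
import numpy as np,cv2
from scipy.spatial.transform import Rotation as R
from bench import *
def cam(n):
    c=camera_info(n); f=240/np.tan(np.radians(c['fov_y']/2)); return c,f,R.from_euler('xyz',c['orientation'],degrees=True).as_matrix()
def unproj(n,u,v,d):
    c,f,M=cam(n); return M@(np.array([(u-c['cx'])/f,(v-c['cy'])/f,1])*d)+c['origin']
def atz(n,u,v,z):
    c,f,M=cam(n); r=M@np.array([(u-c['cx'])/f,(v-c['cy'])/f,1]); return c['origin']+r*(z-c['origin'][2])/r[2]
def cloud(n,d):
    c,f,M=cam(n); v,u=np.mgrid[:480,:640]
    P=np.stack([(u-c['cx'])/f*d,(v-c['cy'])/f*d,d],-1); return P@M.T+c['origin']
def proj(n,P):
    c,f,M=cam(n); q=M.T@(np.array(P)-c['origin']); return f*q[0]/q[2]+c['cx'],f*q[1]/q[2]+c['cy']
E
python3 - <<'E'
from h import *
t=np.load('top0.npz'); s=np.load('side0.npz')
cv2.imwrite('pics/tz.png',cv2.resize(t['p'][190:300,205:390],None,fx=4.3,fy=4.3,interpolation=cv2.INTER_CUBIC))
cv2.imwrite('pics/sz.png',cv2.resize(s['p'][195:350,230:400],None,fx=3.8,fy=3.8,interpolation=cv2.INTER_CUBIC))
for n,z in(('top',t),('side',s)):
    P=cloud(n,z['d']); 
    hsv=cv2.cvtColor(z['p'],cv2.COLOR_BGR2HSV)
    for (u,v) in ([(293,239),(247,252),(355,229),(305,235)] if n=='top' else [(313,262),(317,306),(311,217)]):
        print(n,u,v,P[v,u].round(1))
    # table check
    print('table',P[(350,300) if n=='top' else (350,380)].round(1))
    g=(hsv[...,0]>50)&(hsv[...,0]<90)&(hsv[...,1]>90)&(z['d']>0)
    g&=(abs(P[...,2]-12)<7)&(P[...,0]>420)&(P[...,0]<680)&(abs(P[...,1]-60)<330)
    m=np.zeros((480,640),np.uint8)
    if n=='top': m[210:272,214:382]=1
    else: m[200:350,290:340]=1
    g&=m>0
    q=P[g][:,:2].astype(np.float32); r=cv2.minAreaRect(q); print(n,len(q),r)
E
```

```text
top 293 239 [528.8  72.   49.3]
top 247 252 [493.1 200.9  53.9]
top 355 229 [ 555.1 -104.2   49.3]
top 305 235 [538.3  37.9  59.8]
table [218.   56.3  -1.6]
top 0 ((0.0, 0.0), (0.0, 0.0), 0.0)
side 313 262 [524.8  75.8  46.4]
side 317 306 [498.3 214.4  48.3]
side 311 217 [551.4 -91.9  48.8]
table [3.508e+02 2.833e+02 1.000e-01]
side 1620 ((528.795654296875, 67.97892761230469), (87.42023468017578, 453.1340637207031), 8.72705078125)
```

View pics/tz.png

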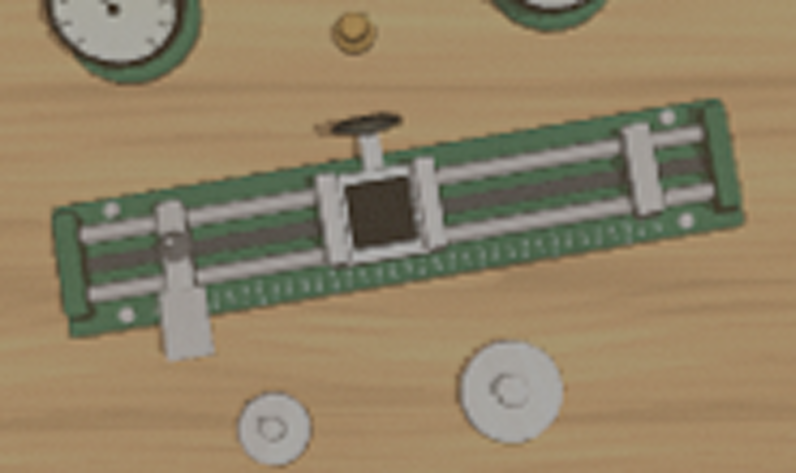

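View pics/sz.png

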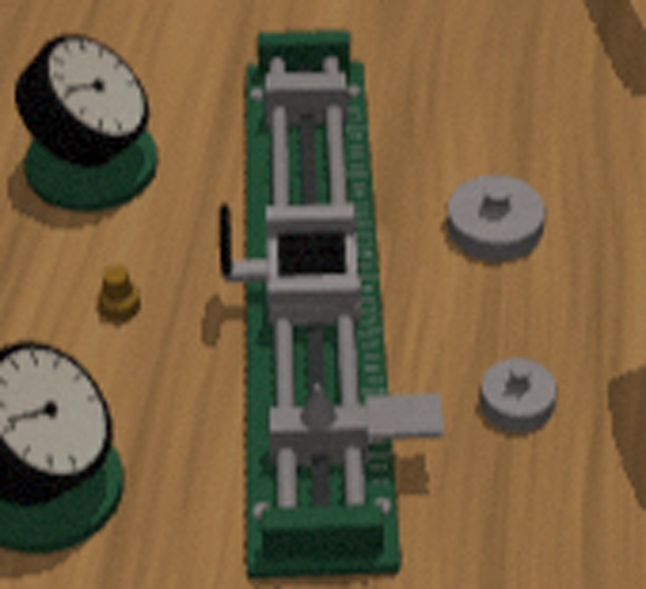

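The zoom confirms it: the cone and tongue bar is on the left (tz 175,250), the pad is at (380,212) and the plain stop at (643,170). Now I'll refine the pad, stop and rail yaw by intersecting pixel rays with the known heights, in both views.

```bash
python3 - <<'E'
from h import *
t=np.load('top0.npz'); s=np.load('side0.npz')
for n,z,box,k in(('top',t,(225,255,275,312),None),('side',s,(245,285,290,335),None)):
    g=z['p'].max(2); v0,v1,u0,u1=box
    m=np.zeros((480,640),np.uint8); m[v0:v1,u0:u1]=(g[v0:v1,u0:u1]<75)
    nn,l,st,c=cv2.connectedComponentsWithStats(m)
    for i in range(1,nn):
        if st[i,4]>30: print(n,'dark',st[i],c[i].round(1),atz(n,*c[i],46).round(1))
    hsv=cv2.cvtColor(z['p'],cv2.COLOR_BGR2HSV)
    b=(210,272,214,382) if n=='top' else (200,350,290,340)
    gg=np.zeros((480,640),np.uint8); h=hsv[b[0]:b[1],b[2]:b[3]]
    gg[b[0]:b[1],b[2]:b[3]]=(h[...,0]>50)&(h[...,0]<90)&(h[...,1]>70)
    gg=cv2.morphologyEx(gg,cv2.MORPH_OPEN,np.ones((2,2)))
    vv,uu=np.nonzero(gg); q=np.array([atz(n,u,v,12)[:2] for u,v in zip(uu,vv)],np.float32)
    print(n,len(q),cv2.minAreaRect(q))
# stops in zooms -> pixel
Z=lambda u,v:(205+(u+.5)/4.3-.5,190+(v+.5)/4.3-.5)
S=lambda u,v:(230+(u+.5)/3.8-.5,195+(v+.5)/3.8-.5)
for name,p in dict(tongueL=(166,360),tongueR=(214,353),barfarL=(157,207),barfarR=(181,203),plTL=(622,128),plTR=(648,124),plBL=(640,215),plBR=(664,211),rTL=(318,178),rTR=(434,158),rBL=(333,265),rBR=(446,244)).items():
    print('top',name,atz('top',*Z(*p),56 if name[0]=='r' else 48).round(1))
for name,p in dict(barNL=(270,432),barFL=(270,408),tongueF=(441,396),tongueN=(442,435),plF=(265,75),plN=(265,97),plFr=(346,73),plNr=(347,97),rFL=(267,208),rFR=(353,206),rNL=(266,290),rNR=(358,290)).items():
    print('side',name,atz('side',*S(*p),56 if name[0]=='r' else 48).round(1))
E
```

```text
top dark [285 231  17  17 208] [293.  238.9] [529.5  72.   46. ]Traceback (most recent call last):
  File "<stdin>", line 15, in <module>
cv2.error: OpenCV(4.12.0) /io/opencv/modules/imgproc/src/convhull.cpp:143: error: (-215:Assertion failed) total >= 0 && (depth == CV_32F || depth == CV_32S) in function 'convexHull'
```

```bash
python3 - <<'E'
from h import *
t=np.load('top0.npz'); s=np.load('side0.npz')
for n,z,box,k in(('top',t,(225,255,275,312),None),('side',s,(245,285,290,335),None)):
    g=z['p'].max(2); v0,v1,u0,u1=box
    m=np.zeros((480,640),np.uint8); m[v0:v1,u0:u1]=(g[v0:v1,u0:u1]<(75 if n=='top' else 45))
    nn,l,st,c=cv2.connectedComponentsWithStats(m)
    for i in range(1,nn):
        if st[i,4]>30: print(n,'dark',st[i],c[i].round(1),atz(n,*c[i],46).round(1))
    p=z['p'].astype(int)
    b=(210,272,214,382) if n=='top' else (200,350,290,340)
    gg=np.zeros((480,640),np.uint8); h=p[b[0]:b[1],b[2]:b[3]]
    gg[b[0]:b[1],b[2]:b[3]]=(h[...,1]-h[...,2]>8)
    gg=cv2.morphologyEx(gg,cv2.MORPH_OPEN,np.ones((2,2)))
    vv,uu=np.nonzero(gg); q=np.array([atz(n,u,v,12)[:2] for u,v in zip(uu,vv)],np.float32).reshape(-1,2)
    if len(q):print(n,len(q),cv2.minAreaRect(q))
Z=lambda u,v:(205+(u+.5)/4.3-.5,190+(v+.5)/4.3-.5)
S=lambda u,v:(230+(u+.5)/3.8-.5,195+(v+.5)/3.8-.5)
for name,p in dict(tongueL=(166,360),tongueR=(214,353),barfarL=(157,207),barfarR=(181,203),plTL=(622,128),plTR=(648,124),plBL=(640,215),plBR=(664,211),rTL=(318,178),rTR=(434,158),rBL=(333,265),rBR=(446,244)).items():
    print('top',name,atz('top',*Z(*p),56 if name[0]=='r' else 48).round(1))
for name,p in dict(barNL=(270,432),barFL=(270,408),tongueF=(441,396),tongueN=(442,435),plF=(265,75),plN=(265,97),plFr=(346,73),plNr=(347,97),rFL=(267,208),rFR=(353,206),rNL=(266,276),rNR=(358,276)).items():
    print('side',name,atz('side',*S(*p),56 if name[0]=='r' else 48).round(1))
E
```

```text
top dark [285 231  17  17 208] [293.  238.9] [529.5  72.   46. ]
top 2214 ((527.8973388671875, 58.10107421875), (87.62862396240234, 458.9945373535156), 8.859299659729004)
side dark [303 256  18  11 190] [311.7 261. ] [528.6  72.3  46. ]Traceback (most recent call last):
  File "<stdin>", line 14, in <module>
  File "h.py", line 9, in atz
    c,f,M=cam(n); r=M@np.array([(u-c['cx'])/f,(v-c['cy'])/f,1]); return c['origin']+r*(z-c['origin'][2])/r[2]
          ~~~^^^
  File "h.py", line 5, in cam
    c=camera_info(n); f=240/np.tan(np.radians(c['fov_y']/2)); return c,f,R.from_euler('xyz',c['orientation'],degrees=True).as_matrix()
ValueError: time passes only in moves, steps and waits
```

```bash
sed -i 's/^def cam(n):/import functools\n@functools.lru_cache(None)\ndef cam(n):/' h.py; python3 - <<'E'
from h import *
a=np.radians(8.8); ex=np.array([np.cos(a),np.sin(a)]); ey=np.array([-np.sin(a),np.cos(a)]); o=np.array([529,72])
Z=lambda u,v:(205+(u+.5)/4.3-.5,190+(v+.5)/4.3-.5)
S=lambda u,v:(230+(u+.5)/3.8-.5,195+(v+.5)/3.8-.5)
def pr(c,name,P): print(c,name,P.round(1),'rel rail xy',((P[:2]-o)@ex).round(1),((P[:2]-o)@ey).round(1))
for name,p in dict(tongueL=(166,360),tongueR=(214,353),barfarL=(157,207),barfarR=(181,203),plTL=(622,128),plTR=(648,124),plBL=(640,215),plBR=(664,211),rTL=(318,178),rTR=(434,158),rBL=(333,265),rBR=(446,244)).items():
    pr('top',name,atz('top',*Z(*p),56 if name[0]=='r' else 48))
for name,p in dict(barNL=(270,432),barFL=(270,408),tongueF=(441,396),tongueN=(442,435),plF=(265,75),plN=(265,97),plFr=(346,73),plNr=(347,97),rFL=(267,208),rFR=(353,206),rNL=(266,276),rNR=(358,276)).items():
    pr('side',name,atz('side',*S(*p),56 if name[0]=='r' else 48))
E
```

```text
top tongueL [433.9 211.8  48. ] rel rail xy -72.5 152.7
top tongueR [438.  180.7  48. ] rel rail xy -73.3 121.3
top barfarL [534.4 218.5  48. ] rel rail xy 27.7 143.9
top barfarR [536.9 202.7  48. ] rel rail xy 27.8 128.0
top plTL [583.2 -88.7  48. ] rel rail xy 29.0 -167.1
top plTR [ 585.7 -106.    48. ] rel rail xy 28.8 -184.6
top plBL [524.9 -99.1  48. ] rel rail xy -30.2 -168.5
top plBR [ 527.3 -115.1   48. ] rel rail xy -30.2 -184.6
top rTL [551.1 112.2  56. ] rel rail xy 28.0 36.4
top rTR [563.4  36.1  56. ] rel rail xy 28.5 -40.7
top rBL [493.7 102.7  56. ] rel rail xy -30.2 35.7
top rBR [506.4  28.9  56. ] rel rail xy -28.9 -39.2
side barNL [534.1 224.7  48. ] rel rail xy 28.5 150.2
side barFL [536.8 206.6  48. ] rel rail xy 28.3 131.8
side tongueF [435.3 186.2  48. ] rel rail xy -75.1 127.2
side tongueN [432.5 215.9  48. ] rel rail xy -73.4 156.9
side plF [ 584.9 -100.5   48. ] rel rail xy 28.8 -179.0
side plN [581.3 -76.3  48. ] rel rail xy 29.0 -154.6
side plFr [ 526.6 -109.    48. ] rel rail xy -30.1 -178.5
side plNr [522.9 -82.5  48. ] rel rail xy -29.7 -151.8
side rFL [562.   44.4  56. ] rel rail xy 28.4 -32.3
side rFR [505.4  36.4  56. ] rel rail xy -28.8 -31.5
side rNL [553.6 106.1  56. ] rel rail xy 29.5 29.9
side rNR [495.1  99.8  56. ] rel rail xy -29.2 32.6
```

The two views agree on the pad centre at about (529,72), with rail yaw at 8.8°. The marked stop is about 138 mm along +rail y (137 from the top view, 141 from the side), so the carriage travels about 90 mm. I'll close the fingers and move above the pad with tool x along the rail (yaw 98.8).

jog_arm(
  plan=[
    [[0, 0, -76.6], [0.517, -0.4665, 0.05], -1],
    [[0, 0, -76.6], [0.517, -0.4665, 0.05], -1],
    [[0, 0, -76.6], [0.517, -0.4665, 0.05], -1],
    [[0, 0, -76.6], [0.517, -0.4665, 0.05], -1],
    [[0, 0, -76.6], [0.517, -0.4665, 0.05], -1],
    [[0, 0, -76.6], [0.517, -0.4665, 0.05], -1],
    [[0, 0, -76.6], [0.517, -0.4665, 0.05], -1],
    [[0, 0, -76.6], [0.517, -0.4665, 0.05], -1],
    [[0, 0, -76.6], [0.517, -0.4665, 0.05], -1],
    [[0, 0, -76.6], [0.517, -0.4665, 0.05], -1],
    [[0, 0, -76.6], [0.517, -0.4665, 0.05], -1],
    [[0, 0, -76.6], [0.517, -0.4665, 0.05], -1],
  ],
  force=40,
)

```text
time: 1.6
tool_pos: [529.3, 75.4, 197.2]
tcp_rot: [-179.9, -0.1, 99.1]
ft_force: [-0.6, -0.3, -0.2]
finger_gap: -0.1
```

```bash
python3 - <<'E'
from h import *
p,d=snapshot('side'); s=sense(); print(s['tool_pos'],s['tcp_rot'],s['ft_force'],np.abs(s['qd']).max(),s['joint_pos'].round(1))
cv2.imwrite('pics/s1.png',cv2.resize(p[150:350,200:440],None,fx=3,fy=3,interpolation=cv2.INTER_CUBIC))
E
```

```text
[529.19472224  74.69814931 197.26061498] [-1.79915853e+02 -4.28925799e-02  9.90190400e+01] [-1.21991314  0.47481304 -0.70013587] 3.443271964240579 [ 2.5 -0.9 99.3  0.  81.7 -6.5]
```

View pics/s1.png

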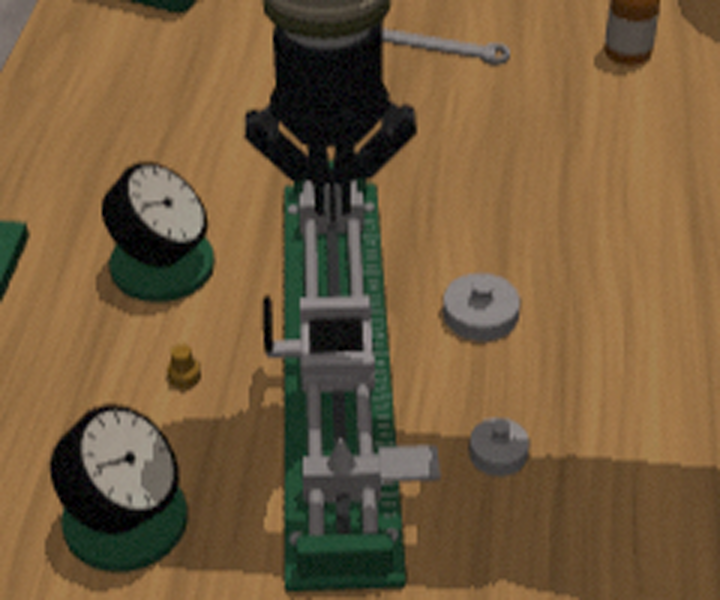

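The gripper is above the pad, with the knuckles at about (255,125) and (405,125) spreading across the rail toward the lens side. I'll check their height above the tips against the lens top.

```bash
python3 - <<'E'
from h import *
p,d=snapshot('side'); s=sense(); tp=s['tool_pos']; print(tp, s['tcp_rot'])
M=R.from_euler('xyz',s['tcp_rot'],degrees=True).as_matrix()
P=cloud('side',d); Q=(P-tp)@M
m=(d>0)&(np.abs(Q[...,0])<60)&(np.abs(Q[...,1])<75)&(Q[...,2]<30)&(Q[...,2]>-120)
q=Q[m]
for z in range(-110,30,10):
    w=q[(q[:,2]>=z)&(q[:,2]<z+10)]
    if len(w): print(z,len(w),'x',w[:,0].min().round(),w[:,0].max().round(),'y',w[:,1].min().round(),w[:,1].max().round())
E
```

```text
[528.83819685  72.96428096 197.51402844] [-1.79909589e+02 -1.71173946e-03  9.89581967e+01]
-110 27 x 7.0 16.0 y -38.0 36.0
-100 132 x -3.0 24.0 y -42.0 41.0
-90 184 x -6.0 26.0 y -51.0 48.0
-80 251 x -11.0 24.0 y -61.0 59.0
-70 150 x -0.0 22.0 y -61.0 60.0
-60 140 x -9.0 22.0 y -52.0 54.0
-50 121 x -13.0 20.0 y -46.0 46.0
-40 153 x -12.0 18.0 y -39.0 35.0
-30 54 x -9.0 18.0 y -31.0 29.0
-20 45 x 1.0 15.0 y -13.0 12.0
-10 39 x 6.0 16.0 y -13.0 12.0
0 38 x 7.0 15.0 y -13.0 12.0
10 12 x 7.0 14.0 y -13.0 6.0
```

At lens-top height the fingers reach only about ±31 mm, while the lens is at 56 mm, and the wide knuckles stay about 25 mm above it. I'll keep this orientation and descend to just above the pad.

jog_arm(
  plan=[
    [[0, 0, 0], [0, 0, 0.04], -1],
    [[0, 0, 0], [0, 0, 0.08], -1],
    [[0, 0, 0], [0, 0, 0.11], -1],
    [[0, 0, 0], [0, 0, 0.125], -1],
    [[0, 0, 0], [0, 0, 0.13], -1],
    [[0, 0, 0], [0, 0, 0.13], -1],
    [[0, 0, 0], [0, 0, 0.13], -1],
  ],
)

```text
time: 2.58
tool_pos: [530.2, 71.8, 69.7]
tcp_rot: [179.9, 0.0, 98.8]
ft_force: [0.2, 0.1, -0.5]
finger_gap: 0.2
```

```bash
python3 - <<'E'
from h import *
p,d=snapshot('side'); s=sense(); print(s['time'],s['tool_pos'],s['tcp_rot'],s['ft_force'])
cv2.imwrite('pics/s2.png',cv2.resize(p[190:330,240:400],None,fx=4.2,fy=4.2,interpolation=cv2.INTER_CUBIC))
E
```

```text
2.625 [530.13698376  71.93383152  69.68335556] [1.79870532e+02 1.71989385e-02 9.88221485e+01] [-0.1138908  -0.06029421  0.73496269]
```

View pics/s2.png

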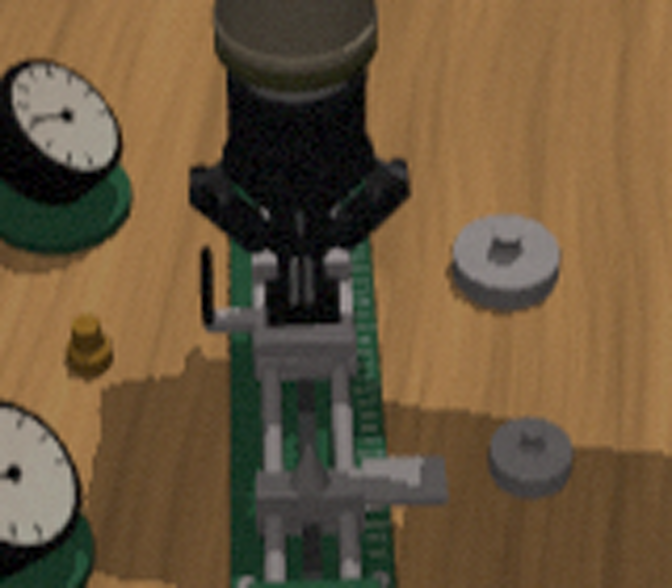

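The fingertips are between the ridges over the pad at about (300,290), clear of the lens. Tip height is about 52.7 mm. Next I'll press down in small steps.

jog_arm(
  plan=[
    [[0, 0, 0], [0, 0, 0.004], -1],
    [[0, 0, 0], [0, 0, 0.007], -1],
    [[0, 0, 0], [0, 0, 0.009], -1],
    [[0, 0, 0], [0, 0, 0.01], -1],
    [[0, 0, 0], [0, 0, 0.01], -1],
  ],
)

```text
time: 3.25
tool_pos: [529.7, 72.0, 59.2]
tcp_rot: [179.9, 0.0, 98.8]
ft_force: [-2.0, -0.6, 7.3]
finger_gap: 0.2
```

jog_arm(
  plan=[
    [[0, 0, 0], [0, 0, 0.001], -1],
    [[0, 0, 0], [0, 0, 0.002], -1],
    [[0, 0, 0], [0, 0, 0.002], -1],
    [[0, 0, 0], [0, 0, 0.002], -1],
  ],
)

```text
time: 3.75
tool_pos: [529.8, 72.0, 57.9]
tcp_rot: [179.9, 0.0, 98.8]
ft_force: [-5.7, -0.5, 14.6]
finger_gap: 0.6
```

The pad is fully down: tip at 40.9 mm, 14.6 N. I'll push along the rail in +tool x.

jog_arm(
  plan=[
    [[0, 0, 0], [0.003, 0, 0], -1],
    [[0, 0, 0], [0.008, 0, 0], -1],
    [[0, 0, 0], [0.014, 0, 0], -1],
    [[0, 0, 0], [0.02, 0, 0], -1],
    [[0, 0, 0], [0.026, 0, 0], -1],
    [[0, 0, 0], [0.032, 0, 0], -1],
    [[0, 0, 0], [0.038, 0, 0], -1],
    [[0, 0, 0], [0.044, 0, 0], -1],
    [[0, 0, 0], [0.049, 0, 0], -1],
    [[0, 0, 0], [0.052, 0, 0], -1],
    [[0, 0, 0], [0.052, 0, 0], -1],
  ],
)

```text
time: 5.12
tool_pos: [521.8, 123.8, 58.0]
tcp_rot: [179.9, -0.0, 98.8]
ft_force: [-5.9, 0.2, 15.5]
finger_gap: -0.0
```

```bash
python3 - <<'E'
from h import *
p,d=snapshot('side'); s=sense(); print(s['time'],s['tool_pos'],s['tcp_rot'],s['ft_force'])
cv2.imwrite('pics/s3.png',cv2.resize(p[190:350,240:400],None,fx=3.7,fy=3.7,interpolation=cv2.INTER_CUBIC))
E
```

```text
5.175 [521.74525155 123.77130568  57.94276191] [ 1.79933422e+02 -1.27954407e-02  9.88437022e+01] [-6.14479358  0.76551037 15.39184518]
```

View pics/s3.png

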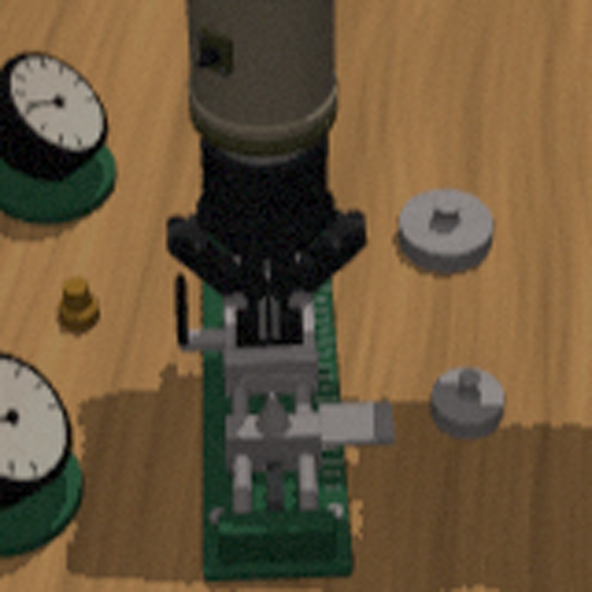

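The carriage moves with the tips under friction, tips still mid-pad at about (270,315) and the stop bar at (275,425). About 38 mm is left, so I'll continue.

jog_arm(
  plan=[
    [[0, 0, 0], [0.003, 0, 0], -1],
    [[0, 0, 0], [0.008, 0, 0], -1],
    [[0, 0, 0], [0.014, 0, 0], -1],
    [[0, 0, 0], [0.02, 0, 0], -1],
    [[0, 0, 0], [0.025, 0, 0], -1],
    [[0, 0, 0], [0.029, 0, 0], -1],
    [[0, 0, 0], [0.032, 0, 0], -1],
    [[0, 0, 0], [0.034, 0, 0], -1],
    [[0, 0, 0], [0.034, 0, 0], -1],
  ],
)

```text
time: 6.3
tool_pos: [516.5, 157.3, 57.9]
tcp_rot: [179.9, -0.0, 98.8]
ft_force: [-5.5, -0.5, 16.0]
finger_gap: 0.2
```

jog_arm(
  plan=[
    [[0, 0, 0], [0.001, 0, 0], -1],
    [[0, 0, 0], [0.002, 0, 0], -1],
    [[0, 0, 0], [0.003, 0, 0], -1],
    [[0, 0, 0], [0.004, 0, 0], -1],
    [[0, 0, 0], [0.004, 0, 0], -1],
  ],
)

```text
time: 6.92
tool_pos: [516.1, 160.3, 58.0]
tcp_rot: [179.9, 0.1, 98.8]
ft_force: [-6.2, -6.3, 16.1]
finger_gap: -0.3
```

The force along the rail rose to about 6 N, so it is bearing on the stop. I'll push a little further to confirm, then look.

jog_arm(
  plan=[
    [[0, 0, 0], [0.001, 0, 0], -1],
    [[0, 0, 0], [0.002, 0, 0], -1],
    [[0, 0, 0], [0.002, 0, 0], -1],
    [[0, 0, 0], [0.002, 0, 0], -1],
  ],
)

```text
time: 7.42
tool_pos: [516.3, 161.8, 58.0]
tcp_rot: [179.9, 0.1, 98.8]
ft_force: [-2.7, -7.7, 13.6]
finger_gap: 0.4
```

```bash
python3 - <<'E'
from h import *
p,d=snapshot('side'); s=sense(); print(s['time'],s['tool_pos'],s['tcp_rot'],s['ft_force'])
cv2.imwrite('pics/s4.png',cv2.resize(p[190:350,240:400],None,fx=3.7,fy=3.7,interpolation=cv2.INTER_CUBIC))
E
```

```text
7.475 [516.28931092 161.7558286   57.94330489] [1.79888623e+02 1.20219639e-01 9.88159642e+01] [-2.11436912 -7.8056604  12.61127022]
```

View pics/s4.png

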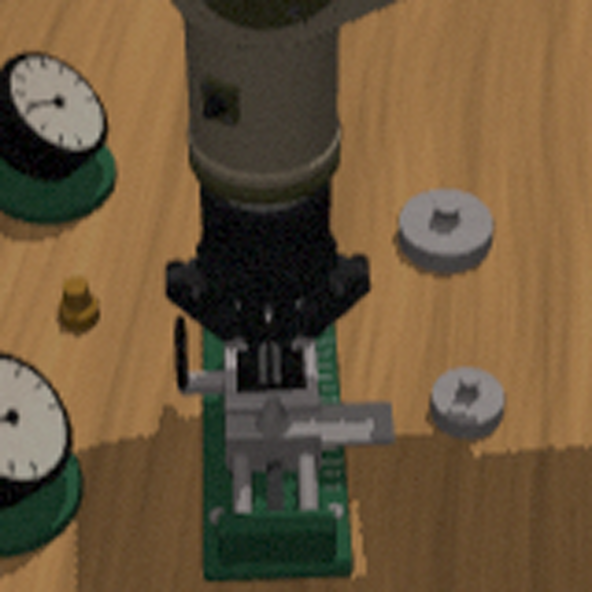

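The carriage ridge is against the marked bar at about (275,408). The along-rail force held at 7.8 N, sliding on the rubber. I'll lift straight up.

jog_arm(
  plan=[
    [[0, 0, 0], [0, 0, -0.003], -1],
    [[0, 0, 0], [0, 0, -0.007], -1],
    [[0, 0, 0], [0, 0, -0.015], -1],
    [[0, 0, 0], [0, 0, -0.04], -1],
    [[0, 0, 0], [0, 0, -0.08], -1],
    [[0, 0, 0], [0, 0, -0.12], -1],
    [[0, 0, 0], [0, 0, -0.16], -1],
    [[0, 0, 0], [-0.1, -0.1, -0.2], -1],
    [[0, 0, 0], [-0.15, -0.15, -0.2], -1],
    [[0, 0, 0], [-0.2, -0.15, -0.2], -1],
    [[0, 0, 0], [-0.25, -0.15, -0.2], -1],
    [[0, 0, 0], [-0.25, -0.15, -0.2], -1],
  ],
)

```text
time: 8.98
tool_pos: [404.3, -108.8, 256.8]
tcp_rot: [179.9, 0.0, 98.8]
ft_force: [1.5, 0.4, 0.2]
finger_gap: 0.1
```

```bash
python3 - <<'E'
from h import *
s=sense(); print(s['time'],s['tool_pos'],s['ft_force'])
for n in('side','top'):
    p,d=snapshot(n)
    if n=='side': cv2.imwrite('pics/s5.png',cv2.resize(p[180:350,220:400],None,fx=3.4,fy=3.4,interpolation=cv2.INTER_CUBIC)); P=cloud(n,d)
    else: cv2.imwrite('pics/t5.png',p)
    b=(265,315,290,335) if n=='side' else (230,262,240,290)
    m=np.zeros((480,640),np.uint8); v0,v1,u0,u1=b; m[v0:v1,u0:u1]=p.max(2)[v0:v1,u0:u1]<(45 if n=='side' else 75)
    nn,l,st,c=cv2.connectedComponentsWithStats(m)
    for i in range(1,nn):
        if st[i,4]>30:
            print(n,st[i],c[i].round(1),atz(n,*c[i],46).round(1), 'median z',np.median(cloud(n,d)[l==i][:,2]).round(1))
E
```

```text
8.975 [ 404.30059366 -108.83155871  256.76863912] [1.51348195 0.37145989 0.23667761]
side [308 265   9   9  48] [311.9 269.1] [524.6  99.7  46. ] median z 21.6
side [304 282  19  14 222] [312.6 288.5] [515.1 161.6  46. ] median z 47.0
top [254 236  17  17 213] [261.9 244.1] [515.9 160.   46. ] median z 48.4
```

View pics/s5.png

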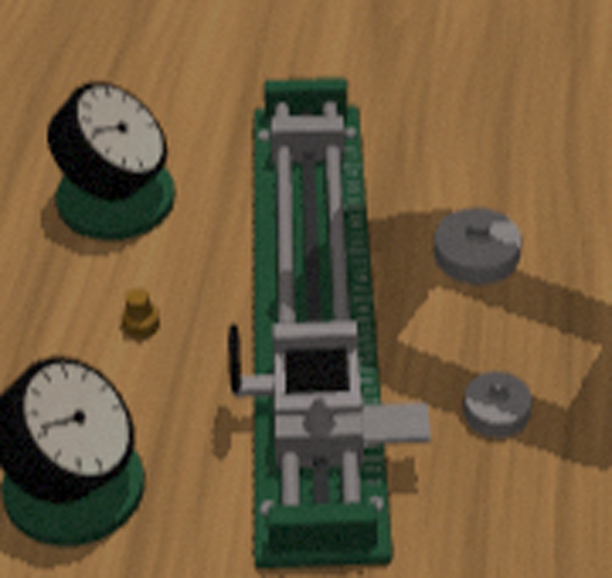

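View pics/t5.png

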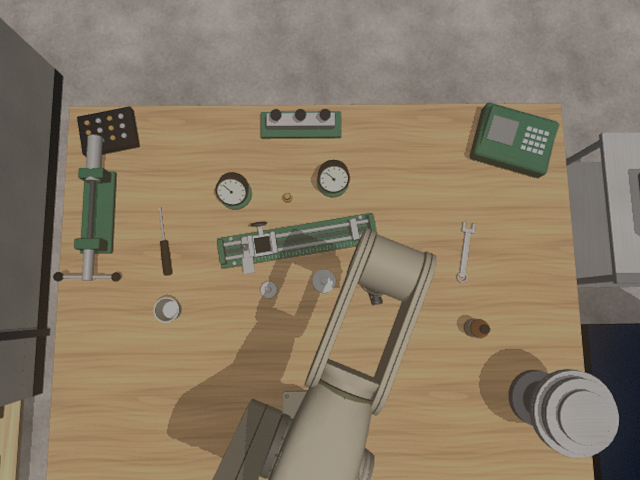

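The carriage sits flush against the marked bar (s5 318,405), with the pad back up at (318,370). In the top view the loose items are at the same pixels as before. Handing in.

```bash
python3 -c "
from bench import *
print(hand_in())"
```

```text
the job is handed in; nothing more can be done
None
```

The lens carriage now stands against the marked stop with the pad up and the arm clear. I handed the job in at about 9 s; no verdict was reported.

**What I did:**
- I pressed the thumb pad fully down with closed fingertips, at about 15 N, with the carriage still at its starting place.
- I pushed it about 89 mm along the rail with the pad held down. At the stop, the force along the rail rose from about 0 to 8 N.
- I then lifted straight up and moved the arm well away.

**Last checks:**
- **Carriage:** both cameras place the pad about 89–90 mm from where it started. That matches the roughly 90 mm I measured beforehand, and no gap shows at the stop.
- **Pad:** depth reads its top at 47–48 mm, close to what it read before pressing (46–49 mm). It is therefore up, though the depth is only good to 2–3 mm.
- **Loose things:** in the last top view they look unmoved; I compared them by eye and did not measure each one.
- **Lens:** it was not measured directly. The fingers passed with about 25 mm of clearance, and no unexpected force showed in the readings.
- **Disagreement:** the two cameras differed by about 2 mm in the carriage's final position and by about 4 mm in the stop's. For the stop I relied on the rise in contact force instead.

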